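Fill the colour-coded seasoning caddy

ROBOT

A 6-joint arm with a two-finger parallel gripper is mounted at the origin on a cart in front of the work surface, level with it; the furniture and walls round the work are solid. World frame = base frame: x ahead of the robot, y to its left, z up, the work surface at z = 0. Lengths are in m, angles in rad, forces in N, time in s.
With the tool pointing down it reaches from about 0.35 to 0.975 m from the base axis. Payload 7.1 kg.
Tool frame: the origin (TCP) lies midway between the tips of the shut fingers; the grasp point (between the pads) lies 19 mm behind it; z points along the fingers, y is the line along which they close (so a half turn about z gives the same grasp; the last joint's range is limited). The gripper opens to 88 mm and grips with 3 to 60 N. Pads are 20 mm wide; open, the fingers measure 115 mm over their backs; the gripper's body (75 mm by 178 mm) begins 61 mm behind the grasp point.
Start: joints at [-1.253, 0.423, 1.63, -0, 1.089, -0.019], TCP at [0.207, -0.59, 0.2] pointing down, gripper open.
Joint ranges: [-3, 3], [-0.9, 2.11], [0.09, 2.58], [-1.31, 4.45], [0.11, 2.69], [-2.54, 2.54]. Speed limits (rad/s): [2.39, 2.39, 3.01, 3.14, 3.14, 3.14].

INTERFACE

Orientations are given as a unit quaternion [w, x, y, z].
In Python, from station import move_pose, movel, movej, command_gripper, wait, inverse_kinematics, read_camera, camera_info, MotionError, job_done, get_time, get_joint_pos, get_qvel, get_effort, get_tcp_pos, get_ee_rot, get_ft_force, get_ft_torque, get_grip_width, get_finger_force gives the robot as it stands. Calls block until the motion is done:
- move_pose(position, orientation): joint-space move of the TCP to a pose.
- movel(position, frame=None, v=0.15, until_force=None): straight line of the TCP; frame=None keeps the orientation; v is the mean speed in m/s. With until_force (N) it stops when the force on the tool has changed by that much, and returns True; else False.
- movej(angles): joint-space move.
- command_gripper(opening): opening from 0.0 (shut) to 1.0 (fully open); the grip force is fixed at half the most; returns when the fingers have stopped.
- wait(seconds).
- inverse_kinematics(position, orientation): joint angles nearest the present ones, or None.
- read_camera(name): name is "scene" or "top"; returns the picture (480x640x3 uint8, red, green, blue); there is no depth.
- camera_info(name): a dict with "intrinsics" (3x3 intrinsics, pixels), "T" (4x4, takes a point from camera to world coordinates). Camera axes: x right, y up, looking along -z (the intrinsics and any distortion apply to the point x, -y, -z); pixel columns grow to the right and rows downward; lengths in m; the calibration is good to about 2 mm. A picture is of the moment at which its call begins. camera_info takes no time and is no camera call.
A pose or a line that the arm cannot do raises MotionError and nothing moves.
- job_done(): hands the job in; it is judged then, once.
Readings, each from a call of its own:
- get_time(): time.
- get_joint_pos(): joint angles.
- get_qvel(): joint speeds.
- get_effort(): joint torques, N m.
- get_tcp_pos(): TCP position.
- get_ee_rot(): TCP orientation.
- get_ft_force(): force on the tool from outside, world axes, zero at the start.
- get_ft_torque(): the same for the moment, N m.
- get_grip_width(): opening from 0.0 (shut) to 1.0 (fully open).
- get_finger_force(): force on a finger pad.
Only numpy, scipy, OpenCV 4.12 (cv2) and the standard library are available. Lean on these libraries where they do the work, as an engineer would, in place of code of your own. Each camera call takes 0.05 s, during which the arm holds its last target. There are 200 camera calls.

TASK

Gather the four seasoning jars with red, white, yellow and green caps from the worktop into the black caddy, each standing upright on the floor of the cell whose colour pad matches its cap. The jars with the blue and the black cap do not belong in it: leave them standing where they are.

Things in the scene. Friction and masses are not known exactly. Their poses are not given: they have to be found in the camera images.
- red_jar: Spice shaker jar with a RED screw cap (tan disc on its top) and a red-brown printed label, 45 mm diameter, 106 mm tall; cap 45 mm across from 85 to 106 mm up, body 42 mm below it. Round, closed, upright on the worktop, about 0.11 kg. Origin: centre of its underside; z up its axis. A tall mixer, over 0.5 m high, stands behind the jars (x beyond 0.58, y from -0.32 to 0.02): keep the wrist clear.
- white_jar: Spice shaker jar with a WHITE screw cap (dark blue disc on its top) and a white label, 47 mm diameter, 98 mm tall; cap 46 mm across from 77 to 98 mm up, body 46 mm below it. Round, closed, upright on the worktop, about 0.11 kg. Origin: centre of its underside; z up its axis. A tall mixer, over 0.5 m high, stands behind the jars (x beyond 0.58, y from -0.32 to 0.02): keep the wrist clear.
- yellow_jar: Spice shaker jar with a golden YELLOW screw cap (dark green disc on its top), 42 mm diameter, 106 mm tall; cap 41 mm across from 85 to 106 mm up, body 40 mm below it. Round, closed, upright on the worktop, about 0.11 kg. Origin: centre of its underside; z up its axis. A tall mixer, over 0.5 m high, stands behind the jars (x beyond 0.58, y from -0.32 to 0.02): keep the wrist clear.
- green_jar: Spice jar with a GREEN cap and a plain paper label, 43 mm diameter, 102 mm tall. Round, closed, upright on the worktop, about 0.11 kg. Origin: centre of its underside; z up its axis. A tall mixer, over 0.5 m high, stands behind the jars (x beyond 0.58, y from -0.32 to 0.02): keep the wrist clear.
- blue_jar: Look-alike spice jar with a BLUE cap and a plain paper label, 43 mm diameter, 102 mm tall. It does not belong in the caddy and stays where it stands. Round, closed, upright on the worktop, about 0.11 kg. Origin: centre of its underside; z up its axis. A tall mixer, over 0.5 m high, stands behind the jars (x beyond 0.58, y from -0.32 to 0.02): keep the wrist clear.
- black_jar: Look-alike spice jar with a BLACK cap and a plain paper label, 43 mm diameter, 102 mm tall. It does not belong in the caddy and stays where it stands. Round, closed, upright on the worktop, about 0.11 kg. Origin: centre of its underside; z up its axis. A tall mixer, over 0.5 m high, stands behind the jars (x beyond 0.58, y from -0.32 to 0.02): keep the wrist clear.
- red_cell: RED pad, 64x64x2 mm, marking the cell for the red-capped jar. Origin: centre of its underside, 5 mm above the worktop; x across the caddy, y along its row. Caddy: black tray fixed to the worktop, 76 across, 289 long, 35 mm high, steel loop at each end; four square cells, 66 mm inside, in one row at 71 mm pitch, walls 5 mm. Which colour is in which cell varies.
- white_cell: WHITE pad, 64x64x2 mm, marking the cell for the white-capped jar. Origin: centre of its underside, 5 mm above the worktop; x across the caddy, y along its row. Caddy: black tray fixed to the worktop, 76 across, 289 long, 35 mm high, steel loop at each end; four square cells, 66 mm inside, in one row at 71 mm pitch, walls 5 mm. Which colour is in which cell varies.
- yellow_cell: YELLOW pad, 64x64x2 mm, marking the cell for the yellow-capped jar. Origin: centre of its underside, 5 mm above the worktop; x across the caddy, y along its row. Caddy: black tray fixed to the worktop, 76 across, 289 long, 35 mm high, steel loop at each end; four square cells, 66 mm inside, in one row at 71 mm pitch, walls 5 mm. Which colour is in which cell varies.
- green_cell: GREEN pad, 64x64x2 mm, marking the cell for the green-capped jar. Origin: centre of its underside, 5 mm above the worktop; x across the caddy, y along its row. Caddy: black tray fixed to the worktop, 76 across, 289 long, 35 mm high, steel loop at each end; four square cells, 66 mm inside, in one row at 71 mm pitch, walls 5 mm. Which colour is in which cell varies.
Mind the look-alikes: they are no part of the job. Leave any purple or turquoise look-alike of the green_jar alone.

How it is judged:
By the outcome, as a careful person would: the job done as asked, in the order asked, and still so for the second after the job is handed in, with the robot touching nothing.
It also fails if it takes over 128 s, if anything falls off the work surface, if the arm or the gripper's body presses on something with over 40 N, if the wrist force passes 120 N, or if a joint passes its speed limit or range.

## Working session

There is one attempt and no reset: what is moved stays moved. The work goes in short steps, each a Python script; the robot and the scene stay as the last script left them, time stands still between calls to the robot, and variables do not carry over. Pictures are saved under pics/ and viewed, at most 14 in all, crops included, and the job is handed in when it is done.

```bash
mkdir -p pics
python3 - <<'E'
from station import *
import cv2,numpy as np
np.set_printoptions(precision=4,suppress=True)
for n in("scene","top"):
    cv2.imwrite(f"pics/{n}0.png",cv2.cvtColor(read_camera(n),cv2.COLOR_RGB2BGR)); i=camera_info(n); print(n,i)
print(get_time(),get_ee_rot())
E
```

```text
scene {'intrinsics': array([[563.7235,   0.    , 317.7748],
       [  0.    , 563.7235, 245.9974],
       [  0.    ,   0.    ,   1.    ]]), 'T': array([[-0.7603,  0.2614, -0.5947, -0.3721],
       [-0.6494, -0.3268,  0.6866,  0.9652],
       [-0.0148,  0.9082,  0.4182,  0.6784],
       [ 0.    ,  0.    ,  0.    ,  1.    ]])}
top {'intrinsics': array([[463.8809,   0.    , 321.4525],
       [  0.    , 463.8809, 244.8829],
       [  0.    ,   0.    ,   1.    ]]), 'T': array([[-0.0298,  0.9909, -0.1314,  0.3294],
       [-0.9995, -0.0285,  0.0114, -0.0397],
       [ 0.0076,  0.1316,  0.9913,  1.1747],
       [ 0.    ,  0.    ,  0.    ,  1.    ]])}
0.1 [-0.0007  0.9859  0.1676 -0.0001]
```

View pics/scene0.png

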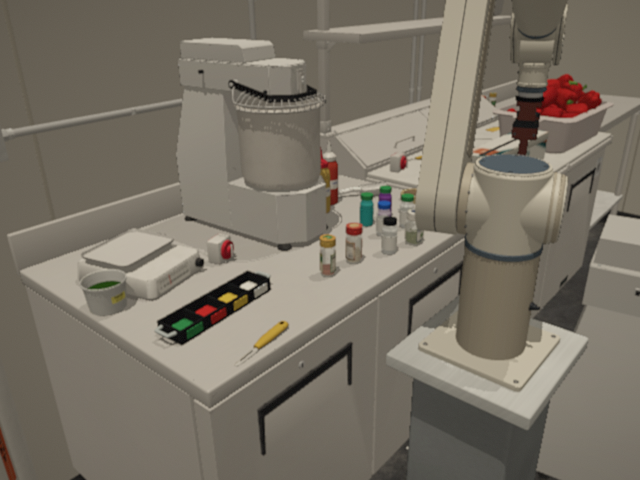

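View pics/top0.png

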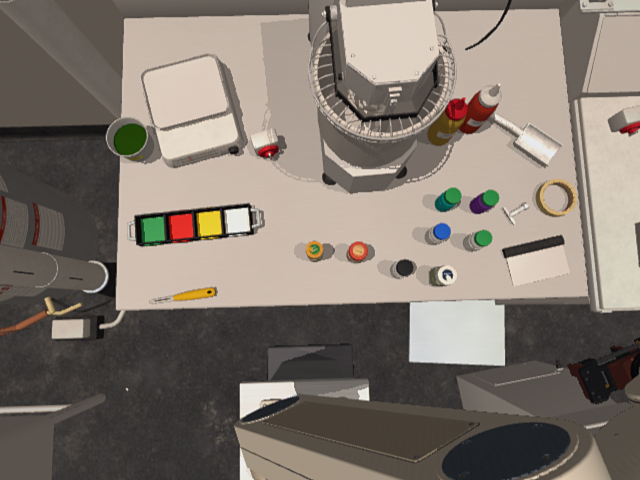

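The top view shows yellow (314,249), red (358,251), black (404,267), white (445,275), blue (441,232) and green candidates at (482,239), (447,198) and (485,200). The last two look like turquoise and purple look-alikes. The caddy, left to right, is green (152,229), red (181,226), yellow (209,223), white (237,220). Next I'll take one close crop of each view.

Run:
```python
import cv2
t=cv2.imread("pics/top0.png");s=cv2.imread("pics/scene0.png")
cv2.imwrite("pics/topc.png",cv2.resize(t[180:300,290:510],None,fx=3.6,fy=3.6,interpolation=cv2.INTER_CUBIC)[:, :800])
cv2.imwrite("pics/scc.png",cv2.resize(s[180:285,310:435],None,fx=5.6,fy=5.6,interpolation=cv2.INTER_CUBIC))
a=cv2.resize(t[195:255,120:270],None,fx=5,fy=5,interpolation=cv2.INTER_CUBIC)
b=cv2.resize(s[265:350,150:280],None,fx=3.4,fy=3.4,interpolation=cv2.INTER_CUBIC)
import numpy as np
c=np.zeros((300+289,750,3),np.uint8);c[:300]=a;c[300:300+b.shape[0],:b.shape[1]]=b
cv2.imwrite("pics/cad.png",c)
```

```text
(no output)
```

View pics/topc.png

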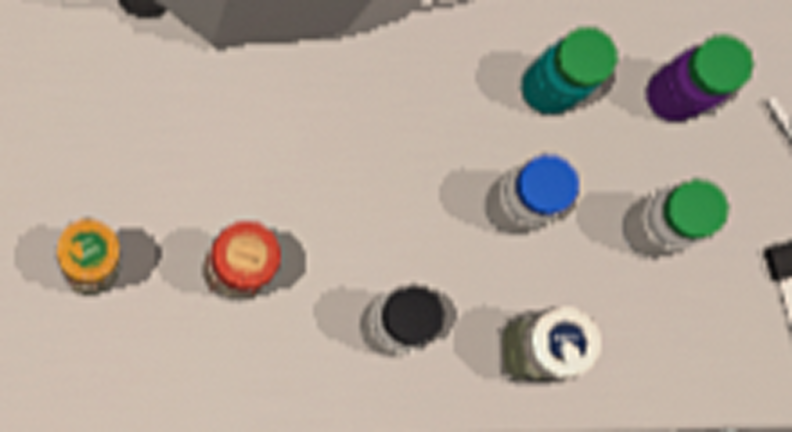

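View pics/scc.png

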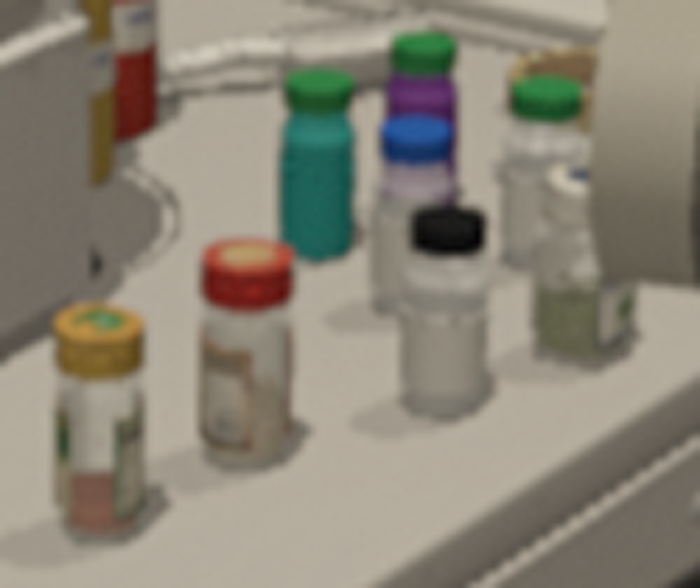

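View pics/cad.png

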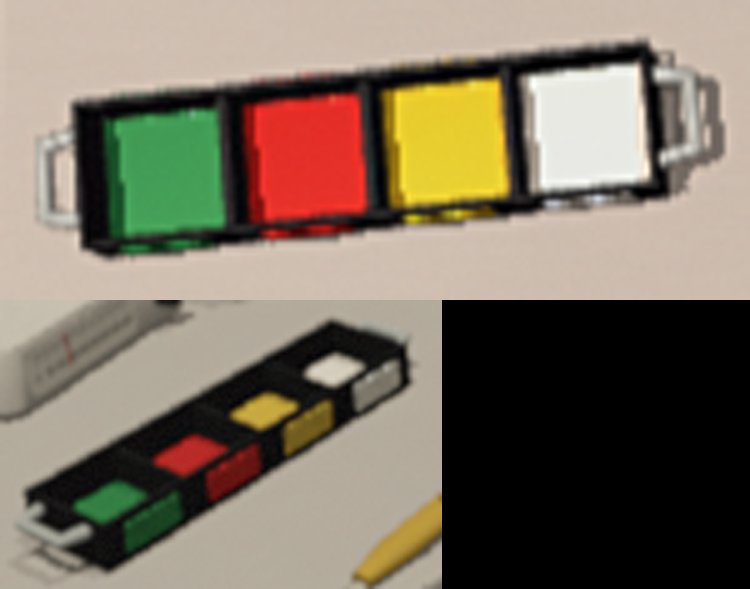

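The crops confirm the choice: the green jar is the clear one with a paper label at top (483,238). The jars at (453,196) and (491,198) are turquoise and purple, so I leave them. Now I'll triangulate the caps and fit the caddy.

```bash
cat > geo.py <<'E'
import numpy as np
from station import camera_info
from scipy.optimize import least_squares
C={n:camera_info(n) for n in("scene","top")}
def proj(n,P):
    T=C[n]["T"];p=(np.atleast_2d(P)-T[:3,3])@T[:3,:3];q=p*[1,-1,-1]
    q=q@C[n]["intrinsics"].T;return q[:,:2]/q[:,2:]
def tri(t,s):
    r=least_squares(lambda P:np.r_[(proj("top",P)-t).ravel(),(proj("scene",P)-s).ravel()],[.4,0,.1])
    return r.x,np.sqrt(r.cost/2)
def onz(n,uv,z):
    return least_squares(lambda P:(proj(n,[*P,z])-uv).ravel(),[.4,0]).x
E
python3 - <<'E'
from geo import *
np.set_printoptions(precision=4,suppress=True)
ct=lambda u:(np.array(u)+.5)/3.6-.5+[290,180]
cs=lambda u:(np.array(u)+.5)/5.6-.5+[310,180]
J=dict(yellow=((89,247),(100,320),.106),red=((246,253),(248,256),.106),white=((568,341),(577,178),.098),green=((696,208),(547,90),.102),blue=((548,184),(417,130),.102),black=((413,315),(449,217),.102))
for k,(a,b,h) in J.items():
    P,e=tri(ct(a),cs(b));print(k,P,round(e,2),"top@h",onz("top",ct(a),h))
for k,a in dict(turq=(586,56),purple=(723,64)).items(): print(k,onz("top",ct(a),.102))
t5=lambda u:(np.array(u,float)+.5)/5-.5+[120,195]
s3=lambda u:(np.array(u,float)-[0,300]+.5)/3.4-.5+[150,265]
L,W=.289/2,.076/2
rim=np.array([[W,L],[W,-L],[-W,-L],[-W,L]])   # A B C D
padTL=np.array([[.032,.1065-.071*i+.032] for i in range(4)])
tr=t5([(75,103),(648,44)]);tp=t5([(105,117),(245,103),(383,91),(522,77)])
sr=s3([(28,490),(333,322),(407,355)])
def w(p,q,z):
    c,s=np.cos(p[2]),np.sin(p[2]);return np.c_[q@np.array([[c,s],[-s,c]])+p[:2],np.full(len(q),z)]
f=lambda p:np.r_[(proj("top",w(p,rim[:2],p[3]))-tr).ravel(),(proj("top",w(p,padTL,p[4]))-tp).ravel(),(proj("scene",w(p,rim[:3],p[3]))-sr).ravel()]
r=least_squares(f,[.45,.35,0,.035,.007]);p=r.x
print("caddy",p,r.fun.round(1))
print(w(p,np.array([[0,.1065-.071*i] for i in range(4)]),.007))
E
```

```text
yellow [ 0.4633 -0.0358  0.1036] 0.24 top@h [ 0.4636 -0.0354]
red [ 0.4565 -0.1371  0.1035] 0.23 top@h [ 0.4568 -0.1365]
white [ 0.397  -0.3425  0.0948] 0.94 top@h [ 0.3945 -0.3431]
green [ 0.4782 -0.4327  0.0984] 0.23 top@h [ 0.4783 -0.4311]
blue [ 0.4968 -0.3367  0.0992] 0.19 top@h [ 0.4968 -0.3356]
black [ 0.4137 -0.2434  0.1004] 0.11 top@h [ 0.4139 -0.2429]
turq [ 0.5814 -0.3661]
purple [ 0.5735 -0.4562]
caddy [0.5435 0.265  0.0763 0.028  0.0093] [ 0.5 -0.2  0.9 -0.2 -0.2  0.5 -0.2  0.4  0.  -0.1  0.  -0.1 -1.7  1.5
  0.   0.   1.2 -1.6]
[[0.5354 0.3712 0.007 ]
 [0.5408 0.3004 0.007 ]
 [0.5463 0.2296 0.007 ]
 [0.5517 0.1588 0.007 ]]
```

```bash
cat > arm.py <<'E'
import numpy as np
from station import *
JAR=dict(yellow=(.4635,-.0356),red=(.4567,-.1368),white=(.3955,-.3428),green=(.4783,-.4319))
CELL=dict(green=(.5354,.3712),red=(.5408,.3004),yellow=(.5463,.2296),white=(.5517,.1588)); YAW=.0763
def q(phi): t=(phi+np.pi/2)/2; return [0,np.cos(t),np.sin(t),0]
def best(x,y,z,phi):
    "orientation (of the two half turns) that needs the least joint travel"
    now=np.array(get_joint_pos());c=[]
    for p in(phi,phi+np.pi):
        s=inverse_kinematics([x,y,z],q(p))
        if s is not None:c.append((np.abs(np.array(s)-now).max(),p,s))
    return min(c,key=lambda t:t[0])[1:]
def pick(k,phi,zt=.042,zh=.2):
    x,y=JAR[k];p,_=best(x,y,zh,phi)
    move_pose([x,y,zh],q(p));hit=movel([x,y,zt],v=.12,until_force=8)
    command_gripper(0.);f=get_finger_force();movel([x,y,zh],v=.15)
    print(k,"hit",hit,"force",f,"width",get_grip_width()*88,"t",get_time())
def place(k,zt=.051,zh=.2):
    x,y=CELL[k];p,_=best(x,y,zh,YAW)
    move_pose([x,y,zh],q(p));movel([x,y,.09],v=.15)
    hit=movel([x,y,zt-.004],v=.03,until_force=4)
    print(k,"hit",hit,"tcp",get_tcp_pos(),"t",get_time())
    command_gripper(1.);movel([x,y,zh],v=.15)
E
python3 - <<'E'
from arm import *
np.set_printoptions(precision=2,suppress=True)
for k in JAR:
    for n,P,ph in(("pick",JAR[k],np.pi/2),("place",CELL[k],YAW)):
        for p in(ph,ph+np.pi):
            for z in(.2,.045):
                s=inverse_kinematics([*P,z],q(p));print(k,n,round(p,2),z,None if s is None else np.array(s))
E
```

```text
yellow pick 1.57 0.2 [-0.1   0.19  1.97 -0.    0.98 -1.67]
yellow pick 1.57 0.045 [-0.1   0.46  2.07 -0.    0.62 -1.67]
yellow pick 4.71 0.2 [-0.1   0.19  1.97 -0.    0.98  1.47]
yellow pick 4.71 0.045 [-0.1   0.46  2.07 -0.    0.62  1.47]
yellow place 0.08 0.2 [ 0.38  0.38  1.7  -0.    1.06  0.3 ]
yellow place 0.08 0.045 [ 0.38  0.59  1.79 -0.    0.76  0.3 ]
yellow place 3.22 0.2 None
yellow place 3.22 0.045 None
red pick 1.57 0.2 [-0.32  0.2   1.95 -0.    0.99 -1.89]
red pick 1.57 0.045 [-0.32  0.47  2.04 -0.    0.63 -1.89]
red pick 4.71 0.2 [-0.32  0.2   1.95 -0.    0.99  1.25]
red pick 4.71 0.045 [-0.32  0.47  2.04 -0.    0.63  1.25]
red place 0.08 0.2 [ 0.49  0.41  1.64 -0.    1.08  0.41]
red place 0.08 0.045 [ 0.49  0.62  1.73 -0.    0.8   0.41]
red place 3.22 0.2 None
red place 3.22 0.045 None
white pick 1.57 0.2 [-0.74  0.27  1.85 -0.    1.01 -2.31]
white pick 1.57 0.045 [-0.74  0.52  1.94 -0.    0.68 -2.31]
white pick 4.71 0.2 [-0.74  0.27  1.85 -0.    1.01  0.83]
white pick 4.71 0.045 [-0.74  0.52  1.94 -0.    0.68  0.83]
white place 0.08 0.2 [ 0.26  0.35  1.74 -0.    1.05  0.18]
white place 0.08 0.045 [ 0.26  0.57  1.83 -0.    0.74  0.18]
white place 3.22 0.2 None
white place 3.22 0.045 None
green pick 1.57 0.2 [-0.75  0.45  1.58 -0.    1.11 -2.32]
green pick 1.57 0.045 [-0.75  0.65  1.67 -0.    0.83 -2.32]
green pick 4.71 0.2 [-0.75  0.45  1.58 -0.    1.11  0.82]
green pick 4.71 0.045 [-0.75  0.65  1.67 -0.    0.83  0.82]
green place 0.08 0.2 [ 0.59  0.46  1.57 -0.    1.11  0.51]
green place 0.08 0.045 [ 0.59  0.65  1.65 -0.    0.84  0.51]
green place 3.22 0.2 None
green place 3.22 0.045 None
```

Swinging across at full radius would hit the mixer, so I'll retract to a radius of 0.42 before each swing.

```bash
cat >> arm.py <<'E'
def swing(x,y,phi,zh=.2):
    "retract radially, turn at small radius, extend over (x,y)"
    cx,cy,_=get_tcp_pos();r=.42;a=np.arctan2(cy,cx);b=np.arctan2(y,x)
    if np.hypot(cx,cy)>r+.02: movel([r*np.cos(a),r*np.sin(a),zh],v=.25)
    p,_=best(x,y,zh,phi)
    move_pose([r*np.cos(b),r*np.sin(b),zh],q(p));movel([x,y,zh],v=.25)
def pick(k,phi=np.pi/2,zt=.042,zh=.2):
    x,y=JAR[k];swing(x,y,phi);hit=movel([x,y,zt],v=.12,until_force=8)
    command_gripper(0.);f=get_finger_force();movel([x,y,zh],v=.15)
    print(k,"hit",hit,"force",f,"width",get_grip_width()*88,"t",get_time())
def place(k,zt=.051,zh=.2):
    x,y=CELL[k];swing(x,y,YAW);movel([x,y,.09],v=.15)
    hit=movel([x,y,zt-.004],v=.03,until_force=4)
    print(k,"hit",hit,"tcp",get_tcp_pos(),"t",get_time())
    command_gripper(1.);movel([x,y,zh],v=.15)
def snap(name):
    import cv2
    for n in("top","scene"): cv2.imwrite(f"pics/{n}_{name}.png",cv2.cvtColor(read_camera(n),cv2.COLOR_RGB2BGR))
E
python3 - <<'E'
from arm import *
pick("green"); snap("a")
E
```

```text
green hit False force 29.9923011433566 width 41.89460463478774 t 6.4083
```

View pics/scene_a.png

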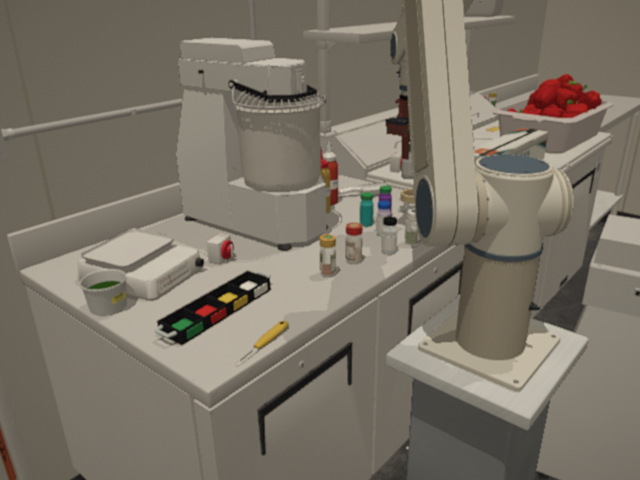

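The green jar is in the gripper at about (405,165), gripped at 42 mm and 30 N, and the other jars haven't moved. Next I'll place it.

Run:
```python
from arm import *
place("green"); snap("b")
import cv2
t=cv2.imread("pics/top_b.png");s=cv2.imread("pics/scene_b.png")
c=np.zeros((600,700,3),np.uint8)
c[:300]=cv2.resize(t[180:270,100:310],(700,300),interpolation=cv2.INTER_CUBIC)
c[300:]=cv2.resize(s[220:355,130:445],(700,300),interpolation=cv2.INTER_CUBIC)
cv2.imwrite("pics/b.png",c)
```

```text
green hit True tcp [0.53533319 0.3712513  0.04888406] t 12.6667
```

View pics/b.png

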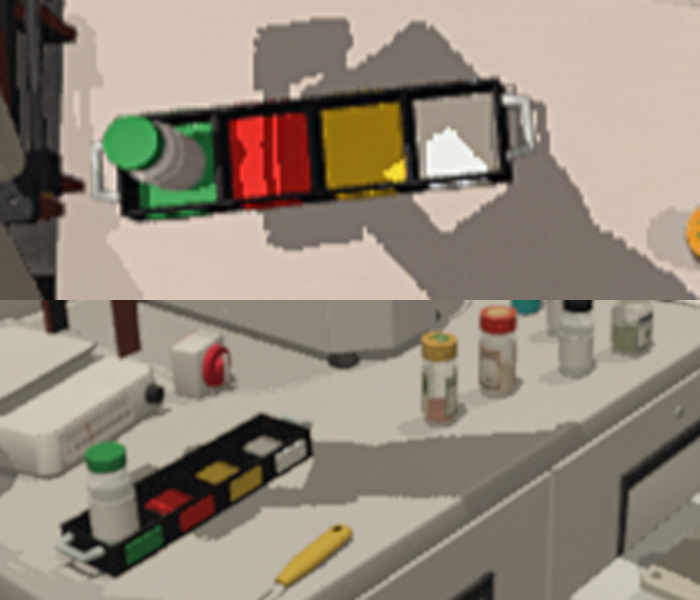

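The green jar stands upright on the green pad, with its cap at (133,142) in the top crop. Contact came at +6.9 mm, which matches the pad height. I'll carry on with red, yellow and white, and stop if a grip or contact looks wrong.

Run:
```python
from arm import *
for k,w in(("red",42),("yellow",40),("white",46)):
    pick(k)
    assert abs(get_grip_width()*88-w)<4 and get_finger_force()>10
    place(k); z=get_tcp_pos()
snap("c")
import cv2
t=cv2.imread("pics/top_c.png");s=cv2.imread("pics/scene_c.png")
c=np.zeros((600,800,3),np.uint8)
c[:300]=cv2.resize(t[150:300,100:500],(800,300),interpolation=cv2.INTER_CUBIC)
c[300:]=cv2.resize(s[180:350,130:583],(800,300),interpolation=cv2.INTER_CUBIC)
cv2.imwrite("pics/c.png",c)
```

```text
red hit False force 29.995236941613257 width 43.89489144399357 t 21.025
red hit True tcp [0.5407404  0.30036897 0.04899905] t 25.7167
yellow hit False force 29.976708975154907 width 40.64717551373016 t 33.4417
yellow hit True tcp [0.54605278 0.22953551 0.0488899 ] t 37.8333
white hit False force 30.000131557462737 width 45.20601898161701 t 46.3
white hit True tcp [0.55157866 0.15876045 0.04902092] t 51.25
```

View pics/c.png

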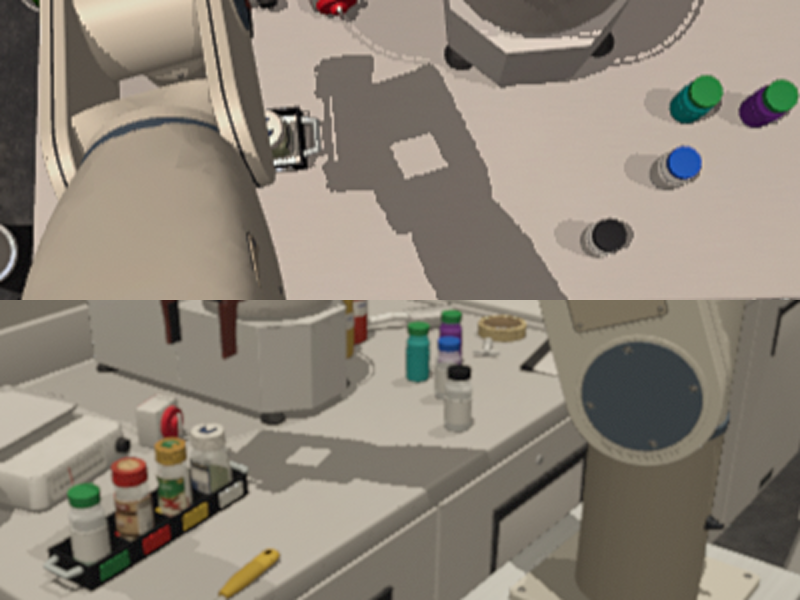

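All four jars stand upright in their matching cells, with caps in the lower crop at (85,493), (128,468), (170,450) and (208,435). Each one touched down at pad height. The blue and black jars haven't moved, and the gripper is clear at z = 0.2.

```bash
python3 -c "
from station import *
wait(.5);print(get_time(),job_done())"
```

```text
the job is handed in; nothing more can be done
53.8167 None
```

The job is handed in at 53.8 s (limit 128 s): the red, white, yellow and green jars stand upright in their matching cells, and the blue and black jars and the turquoise and purple look-alikes were left where they stood.

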